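Pin the retaining bar of a tilted slide-case carrier

ROBOT

A 6-joint arm with a two-finger parallel gripper is mounted at the origin on a cart in front of the work surface, level with it; the furniture and walls round the work are solid. World frame = base frame: x ahead of the robot, y to its left, z up, the work surface at z = 0. Lengths are in m, angles in rad, forces in N, time in s.
With the tool pointing down it reaches from about 0.25 to 0.725 m from the base axis. Payload 4 kg.
Tool frame: the origin (TCP) lies on the centre line of the jaws, within the pads' length; the fingertips stand 22 mm ahead of it and the grasp point (between the pads) lies 3 mm ahead of it (bot.tip_reach is the distance from the TCP to the fingertips, in m); z points along the fingers, y is the line along which they close (so a half turn about z gives the same grasp; the last joint's range is limited). The gripper opens to 85 mm and grips with 20 to 120 N. Pads are 22 mm wide; open, the fingers measure 114 mm over their backs; the gripper's body (76 mm by 85 mm) begins 54 mm behind the grasp point. The pads swing forward as they close: fully open they stand 13 mm farther back than shut.
Start: joints at [1.234, 0.241, 0.005, 1.335, 0, 1.571], TCP at [0.165, 0.472, 0.253] pointing down, gripper open.
Joint ranges: [-2.72, 2.72], [-1.05, 1.87], [-1.09, 1.28], [-1.99, 2.15], [-1.42, 1.44], [-3.14, 3.14]. Speed limits (rad/s): [2.79, 2.79, 3.14, 3.14, 3.14, 3.14].

INTERFACE

Orientations are given as a unit quaternion [x, y, z, w].
In Python, from workcell import bot gives the robot as it stands. The module is installed in compiled form; this text tells all that it offers.
- The arm moves only by the tool apply_moves, never from a script. Its argument "commands" is a list of rows, each a list of 4 numbers: the shift along the tool's x, y, z scaled (see below), then the turn about the tool's z scaled (see below). In form: [[tx, ty, tz, roll], ...]. A call has exactly 5 rows; each row shifts and turns the commanded pose from where the row before left it, along the tool's axes as they then stand; what a row does not reach is not made up. The controller multiplies each number of a shift by 20 mm and each number of a turn by 60 degrees. A row lasts 1/12 s, in which the tool goes at most 41.7 mm and 7.16 degrees, less where a joint would pass 70% of its speed; a pose out of reach is approached as far as the arm can. A call with a number of a shift or a turn outside -1 to 1 is refused whole. A call with a gripper value outside its range is refused whole. "claw" is the closure, from 0 (fully open) to 1 (shut), set as the call begins (left out, the last holds). The fingers move at their own pace and stop on an object; the grip force is fixed at half the most. Time passes only in rows, so rows that do not move let the fingers close, or fill a call up. It gives the time, the measured TCP pose, the force, the opening and the grip force at its end, in the units of the state.
- bot.get_obs(): the state, without advancing time (a new reading comes with each control period).
- bot.camera(name): name is "scene" or "top" or "wrist"; returns a dict with "image" (384x512x3 uint8, blue, green, red), "camera_matrix" (3x3 intrinsics, pixels), "k1" (the pictures are not rectified: a ray, as slopes to the right and down, at radius r is drawn at 1 + k1 r^2 times it, then the intrinsics apply), "R" (3x3) and "t" (3): a world point X has camera coordinates R X + t. Camera axes: x right, y down, z forward; pixel columns grow to the right and rows downward; lengths in m; the calibration is good to about 2 mm. A picture is of the moment at which its call begins. There is no depth.
- bot.job_done(): hands the job in; it is judged then, once.
The state is a dict: "clock": time; "joint_pos": joint angles; "joint_vel": joint speeds; "tau": joint torques, N m; "eef_pos": TCP position; "tool_rot": TCP orientation; "ft_force": force on the tool from outside, world axes, zero at the start; "ft_torque": the same for the moment, N m; "grip_width": finger opening in m; "grasp_force": force on a finger pad.
Only numpy, scipy, OpenCV 4.12 (cv2) and the standard library are available. Lean on these libraries where they do the work, as an engineer would, in place of code of your own. Each camera call takes 0.05 s, during which the arm holds its last target. There are 200 camera calls.

TASK

Secure the slide case on its tilted stand for transport: swing the retaining bar up across the case until its slotted end lies fully inside the fork, then take the headed pin from its parking block and push it through fork and bar until its head sits flush on the fork. The fork can be bolted anywhere along a short slot, so feel for its hole. Let go of everything and leave the other things on the bench where they are.

Things in the scene. Friction and masses are not known exactly. Their poses are not given: they have to be found in the camera images.
- deck: White plate 170 x 300 x 8 mm of the fixed stand, tilted 30 degrees towards the robot; origin on its upper face, 85 mm over the worktop, mid-slope. Its x axis runs up the slope, y to the left along the bar, z is the plate's normal (the direction of the pin's axis when fitted). On it lie a slide case (top 30 mm over the plate), at y = +105 mm the bar's pivot, at about y = -110 mm the fork.
- pin_seat (a point): Middle of the slot along which the fork can be bolted, at the height of the fork's upper face (deck frame 0, -110, +55 mm); axes as deck. The fork's holes (14 mm across, 1.5 mm chamfer) lie at x = 0 and anywhere from y = -16 to +16 mm of this point; where is not measured. The seated head rests on the fork's upper face, z = 0.
- fork_mid (a point): Point 15 mm below pin_seat, at the middle of the gap that takes the bar's lug; axes as deck. The fork is plain steel: two cheeks 34 mm (x) by 64 mm (y), the upper 7 to 15 mm above this point, the lower 7 to 15 mm below it, joined by a wall on the up-slope side, open down-slope. The 6 mm thick lug lies between.
- bar_pivot (a point): Pivot of the bar, at its top face (deck frame 0, +105, +43 mm); hinge axis along deck z. The bar is aluminium, 20 mm wide; its lug hole, 215 mm from here, is a slot 15 mm across and 48 mm along the bar, so that it suits any place of the fork.
- bar (a joint): Swing of the retaining bar about its pivot, rad. 0: the bar runs along deck -y with its lug in the fork, hole on hole; it stops at -0.012. Positive: swung down-slope towards the robot. It stays where it is left (about 0.4 N m of friction).
- bar_knob (a point): Top centre of the black upright knob on the bar, 135 mm from the pivot, 77 mm over the deck plate: 16 mm diameter, 34 mm tall, its axis along deck z. The point's axes turn with the bar (y from lug to pivot).
- pin_block: Fixed grey plastic block 44 x 44 mm, 60 mm tall, with a 56 mm foot, where the pin is parked; origin under its centre on the worktop; upright 15.5 mm hole through its middle.
- pin: Loose steel headed pin, 0.09 kg, standing in the block. Origin at the centre of the head's underside (seat face); z along its axis, up from shank to grip. Shank 12 mm diameter from z = 0 to -46 mm, then a short taper to an 8 mm nose at z = -52 mm; head disc 24 mm diameter, z = 0 to 5 mm; grip stem 16 mm diameter, z = 5 to 35 mm.
- stain_jar: Bystander: pale bottle 47 mm across, 88 mm tall, upright; origin under its centre.
- sample_pot: Bystander: white lidded pot 48 mm across, 56 mm tall, upright; origin under its centre.
- timer: Bystander: flat white timer 62 x 68 x 18 mm lying on the worktop; origin under its centre.

How it is judged:
By the outcome, as a careful person would: the job done as asked, in the order asked, and still so for the second after the job is handed in, with the robot touching nothing.
It also fails if it takes over 72 s, if anything falls off the work surface, if the arm or the gripper's body presses on something with over 40 N, if the wrist force passes 120 N, or if a joint passes its speed limit or range.

## Working session

There is one attempt and no reset: what is moved stays moved. The work goes in short steps, Python scripts to look and compute and a tool call to move; the robot and the scene stay as the last step left them, time stands still between calls to the robot, and variables do not carry over. Pictures are saved under pics/ and viewed, at most 10 in all, crops included, and the job is handed in when it is done.

Besides the shell and the picture viewer there is one more tool, called after "Request:" as name(argument=value, ...), one argument or row to a line, values as JSON. apply_moves: Moves the arm, as the interface text tells. Shifts and turns lie within -1 to 1; 1 stands for 20 mm of shift or 60 degrees of turn. Its arguments: {"type":"object","properties":{"commands":{"type":"array","items":{"type":"array","items":{"type":"number","minimum":-1,"maximum":1}}},"claw":{"type":"number"}},"required":["commands"]}

```bash
mkdir -p pics; python3 - <<'E'
from workcell import bot
import cv2,pickle
o=bot.get_obs();print(o)
d={}
for n in("scene","top","wrist"):
    c=bot.camera(n);d[n]=c;cv2.imwrite(f"pics/{n}0.png",c["image"]);print(n,c["camera_matrix"],c["k1"],c["R"],c["t"])
pickle.dump(d,open("c0.pkl","wb"))
E
```

```text
{'clock': 0.0, 'joint_pos': array([1.23399066e+00, 2.41404882e-01, 3.73204756e-03, 1.33521357e+00,
       1.83397934e-05, 1.57078124e+00]), 'joint_vel': array([-0.00168032,  0.00064871,  0.00064079, -0.0005125 , -0.00033954,
        0.00033678]), 'tau': array([ 4.84125303e-04, -3.72318649e+01,  2.52407598e+01,  1.71703252e-02,
        1.28664656e-04,  7.20194805e-06]), 'eef_pos': array([0.16503776, 0.47135426, 0.25241995]), 'tool_rot': array([ 1.67600473e-01,  9.85854446e-01, -1.02871490e-03, -1.84204417e-04]), 'ft_force': array([-0.42889005,  0.52109062,  0.14346306]), 'ft_torque': array([ 0.00986227, -0.03458794,  0.04560509]), 'grasp_force': 0.0, 'grip_width': 0.08535770885479826}
scene [[413.80775556   0.         254.66512053]
 [  0.         413.80775556 198.18600822]
 [  0.           0.           1.        ]] -0.1140519164545324 [[ 0.87368974 -0.48627461 -0.01425654]
 [-0.25872433 -0.43963357 -0.86010699]
 [ 0.41198054  0.75515517 -0.50991441]] [-0.44506628  0.30030069  0.93720966]
top [[404.38653351   0.         255.04634299]
 [  0.         404.38653351 191.24014844]
 [  0.           0.           1.        ]] -0.0744834426722881 [[-0.09767657 -0.99521008 -0.00402358]
 [-0.97324594  0.09636415 -0.20858162]
 [ 0.20797026 -0.01645761 -0.97799669]] [0.16702874 0.56089037 1.48801896]
wrist [[290.33315761   0.         257.51705577]
 [  0.         290.33315761 189.9703717 ]
 [  0.           0.           1.        ]] -0.04457561848578536 [[ 0.33142235  0.94347992 -0.00220825]
 [ 0.91022824 -0.31912414  0.26390213]
 [ 0.24828165 -0.08947308 -0.96454693]] [-0.49913386 -0.03409964  0.37929954]
```

View pics/scene0.png

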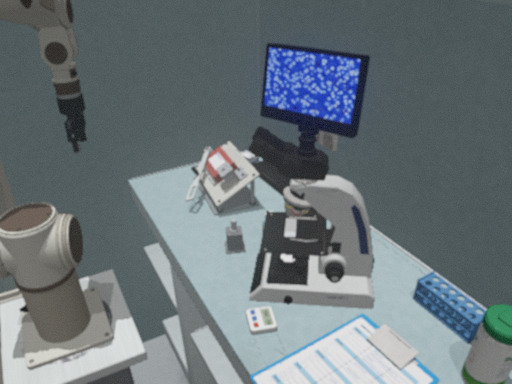

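View pics/top0.png

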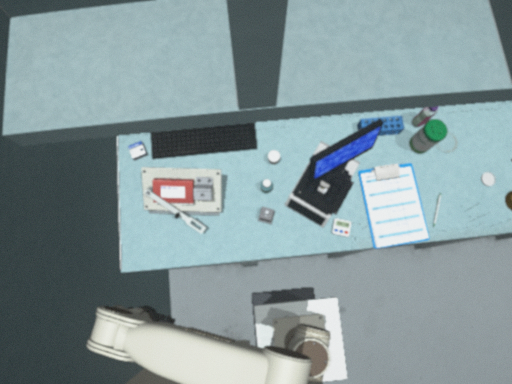

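The scene view shows the stand at about (225,175) with its bar swung down, and the pin block at (234,238). In the top view the stand is centred near (182,191), with the pivot at (150,190), lug end at (205,230), fork at (204,188) and pin block at (267,214). I'll zoom in on that area.

```bash
cat >h.py <<'E'
import numpy as np,cv2,pickle
from scipy.spatial.transform import Rotation as Rt
def ray(c,u,v):
    K=c["camera_matrix"];k=c["k1"]
    p=cv2.undistortPoints(np.array([[[u,v]]],float),K,np.array([k,0,0,0.]))[0,0]
    R=np.array(c["R"]);C=-R.T@np.array(c["t"]);d=R.T@np.array([p[0],p[1],1]);return C,d/np.linalg.norm(d)
def onz(c,u,v,z):
    C,d=ray(c,u,v);return C+d*(z-C[2])/d[2]
def proj(c,X):
    R=np.array(c["R"]);q=cv2.projectPoints(np.atleast_2d(np.array(X,float)),cv2.Rodrigues(R)[0],np.array(c["t"],float),c["camera_matrix"],np.array([c["k1"],0,0,0.]))[0];return q[:,0]
def tri(*obs):
    A=np.zeros((3,3));b=np.zeros(3);r=[]
    for c,u,v in obs:
        C,d=ray(c,u,v);P=np.eye(3)-np.outer(d,d);A+=P;b+=P@C
    return np.linalg.solve(A,b)
E
python3 - <<'E'
import pickle,cv2
from h import *
d=pickle.load(open("c0.pkl","rb"))
t=cv2.resize(d["top"]["image"][145:265,125:285],None,fx=5,fy=5,interpolation=cv2.INTER_CUBIC)
cv2.imwrite("pics/tc.png",t)
s=cv2.resize(d["scene"]["image"][130:260,170:270],None,fx=6,fy=4.6,interpolation=cv2.INTER_CUBIC)
s=cv2.resize(d["scene"]["image"][130:260,170:280],None,fx=4.6,fy=4.6,interpolation=cv2.INTER_CUBIC)
cv2.imwrite("pics/sc.png",s)
E
```

```text
(no output)
```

View pics/tc.png

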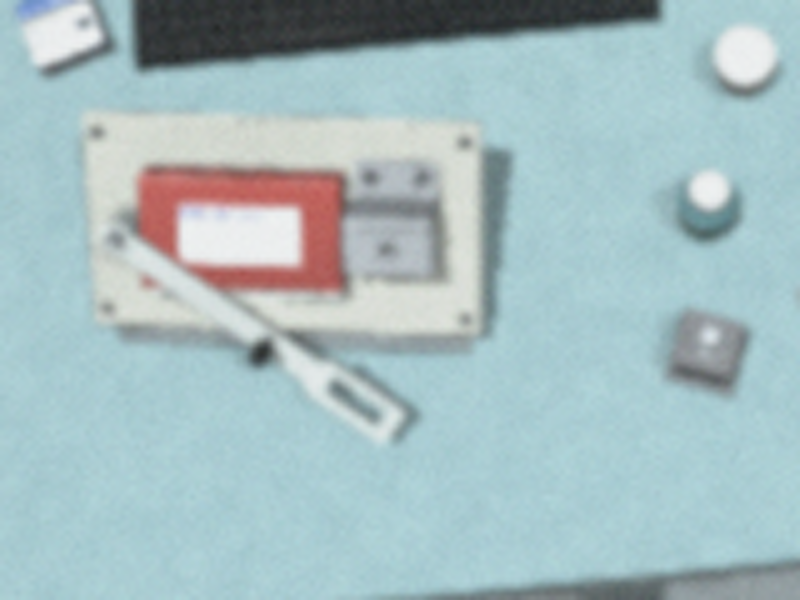

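View pics/wrist0.png

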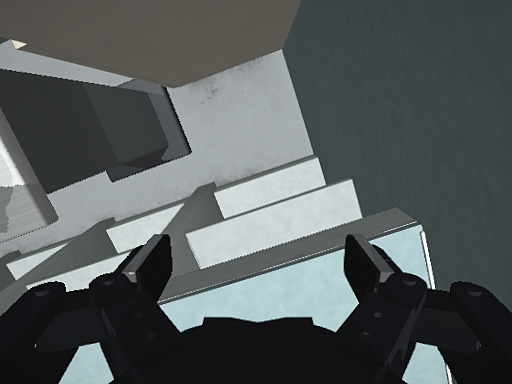

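The top crop shows the plate corners at about (83,112), (485,122), (98,325) and (482,335), the pivot at (117,237), the knob top at (261,352), the lug slot centre at (356,400), the fork hole at (388,248) and the pin at (709,335). The wrist view shows only the table edge so far.

```bash
python3 - <<'E'
from h import *
from scipy.optimize import least_squares
d=pickle.load(open("c0.pkl","rb"));t=d["top"]
px=lambda x,y:((x+.5)/5-.5+125,(y+.5)/5-.5+145)
def T(p):
    x,y,a=p;R=(Rt.from_euler('z',a)*Rt.from_euler('y',-30,degrees=True)).as_matrix();return R,np.array([x,y,.085])
pts=[(.085,.15,0),(.085,-.15,0),(-.085,-.15,0),(0,.105,.043)]
im=np.array([px(83,112),px(485,122),px(482,335),px(117,237)])
def f(p):
    R,o=T(p);return (proj(t,np.array(pts)@R.T+o)-im).ravel()
s=least_squares(f,[.5,.25,0]);R,o=T(s.x);print("deck",s.x,"res px",s.fun.round(2))
def ondeck(x,y,z):
    C,v=ray(t,*px(x,y));C=R.T@(C-o);v=R.T@v;return C+v*(z-C[2])/v[2]
print("fork hole",ondeck(388,248,.055)*1e3,"fork L,R",ondeck(345,245,.055)*1e3,ondeck(437,250,.055)*1e3)
k=ondeck(261,352,.077);print("knob",k*1e3,"ang",np.degrees(np.arctan2(-k[0],.105-k[1])),np.hypot(k[0],.105-k[1]))
l=ondeck(356,400,.043);print("slot",l*1e3,"ang",np.degrees(np.arctan2(-l[0],.105-l[1])),np.hypot(l[0],.105-l[1]))
print("knob world",R@k+o,"pin",onz(t,*px(709,335),.095), "block top ctr",onz(t,*px(710,342),.06))
np.save("deck.npy",s.x)
E
```

```text
deck [ 0.60328883  0.38980457 -0.13334093] res px [-0.76 -0.5  -1.08  0.05 -0.59  0.38  2.4   0.13]
fork hole [  2.90718171 -89.00574012  55.        ] fork L,R [  4.07897329 -57.55590923  55.        ] [   2.66013359 -124.80123631   55.        ]
knob [-73.20797629   2.03940904  77.        ] ang 35.41393436309194 0.1263340456206897
slot [-122.82123807  -61.45696096   43.        ] ang 36.421977276052374 0.20686463296781074
knob world [0.50256454 0.40537309 0.11507997] pin [0.48627035 0.07753733 0.095     ] block top ctr [0.48639546 0.07593774 0.06      ]
```

View pics/sc.png

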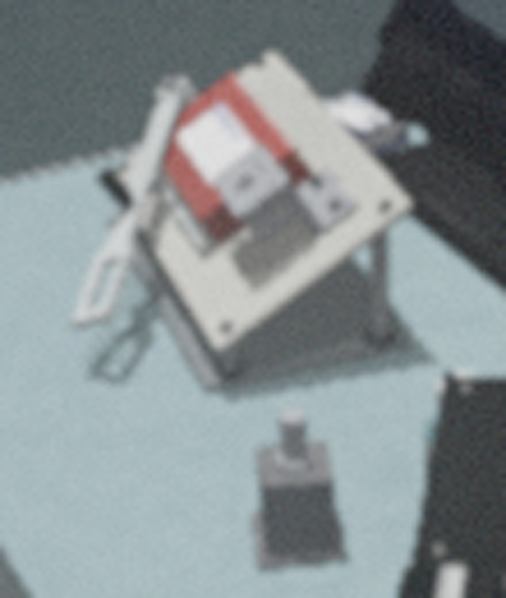

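The scene crop shows the same layout. The plate-based fit disagrees with the pivot, knob and slot by about 8 mm in y, so I'll bring the wrist camera closer to check.

Request:
apply_moves(
  commands=[
    [0, 0, -0.8, -0.097],
    [0, 0, -0.8, -0.097],
    [-1, -0.2, -0.6, 0],
    [-1, -0.2, -0.6, 0],
    [-1, -0.2, -0.6, 0],
  ],
)

```text
clock: 0.57
eef_pos: [0.2233, 0.4517, 0.3216]
tool_rot: [0.066, 0.998, -0.0, -0.0]
ft_force: [0.4, 0.1, 0.1]
grip_width: 0.0853
grasp_force: 0.0
```

Request:
apply_moves(
  commands=[
    [-1, -0.2, -0.5, 0],
    [-1, -0.2, -0.5, 0],
    [-1, -0.2, -0.5, 0],
    [-1, -0.2, -0.4, 0],
    [-1, -0.2, 0, 0],
  ],
)

```text
clock: 0.98
eef_pos: [0.3207, 0.4188, 0.3609]
tool_rot: [0.067, 0.998, 0.001, 0.001]
ft_force: [0.6, 0.1, 0.2]
grip_width: 0.0852
grasp_force: 0.0
```

Request:
apply_moves(
  commands=[
    [-1, -0.2, 0, 0],
    [-1, -0.3, 0, 0],
    [-1, -0.3, 0, 0],
    [-1, -0.3, 0, 0],
    [-1, -0.3, 0, 0],
  ],
)

```text
clock: 1.4
eef_pos: [0.4157, 0.3772, 0.3588]
tool_rot: [0.067, 0.998, -0.0, -0.0]
ft_force: [-0.8, 0.7, 1.1]
grip_width: 0.0854
grasp_force: 0.0
```

```bash
python3 - <<'E'
from workcell import bot
from h import *
c=bot.camera("wrist");pickle.dump(c,open("w1.pkl","wb"));cv2.imwrite("pics/w1.png",cv2.resize(c["image"],None,fx=1.5,fy=1.5,interpolation=cv2.INTER_CUBIC))
o=bot.get_obs();print(o["clock"],o["eef_pos"],Rt.from_quat(o["tool_rot"]).as_matrix(),-c["R"].T@c["t"])
E
```

```text
1.45 [0.4189196  0.3755237  0.35827609] [[-0.99060551  0.13674222  0.00151399]
 [ 0.13673849  0.99060441 -0.00234393]
 [-0.00182028 -0.00211489 -0.99999611]] [0.34979663 0.38642826 0.48013229]
```

View pics/w1.png

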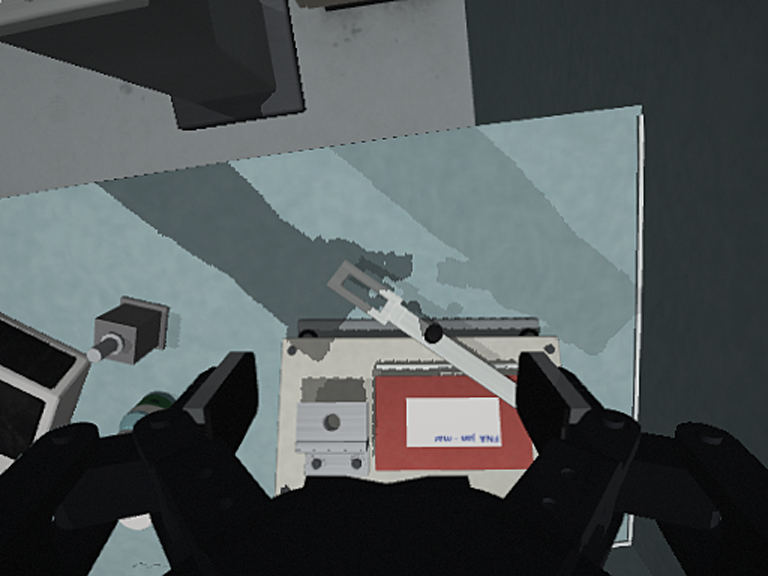

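The wrist view (at 1.5×) clearly shows the knob top at (433,333), lug slot centre (366,287), fork hole (332,421), lower plate corners (281,340) and (560,339), and pin stem top (94,355).

```bash
python3 - <<'E'
from h import *
from scipy.optimize import least_squares
c=pickle.load(open("w1.pkl","rb"));t=pickle.load(open("c0.pkl","rb"))["top"]
w=lambda x,y:((x+.5)/1.5-.5,(y+.5)/1.5-.5)
px=lambda x,y:((x+.5)/5-.5+125,(y+.5)/5-.5+145)
im=np.array([w(281,340),w(560,339),w(332,421),w(433,333),w(366,287)])
def M(p):
    x,y,a,q,fy=p;R=(Rt.from_euler('z',a)*Rt.from_euler('y',-30,degrees=True)).as_matrix();o=np.array([x,y,.085])
    b=lambda r,z:(-r*np.sin(q),.105-r*np.cos(q),z)
    D=np.array([(-.085,-.15,0),(-.085,.15,0),(0,fy,.055),b(.135,.077),b(.215,.043)]);return R,o,D@R.T+o
s=least_squares(lambda p:(proj(c,M(p)[2])-im).ravel(),[.6,.39,-.13,.6,-.1])
print(s.x,s.fun.round(1));R,o,W=M(s.x)
print("knob",W[3],"forkhole",W[2],"n",R[:,2],"x",R[:,0],"y",R[:,1])
# cross-check in top camera
imt=np.array([px(482,335),px(98,325),px(388,248),px(261,352),px(356,400)]);
print("top res",(proj(t,W)-imt)[[0,2,3,4]].round(1))
print("pin wrist",onz(c,*w(94,355),.095),"block", tri((c,*w(94,355)),(t,*px(709,335))))
np.save("deck.npy",s.x)
E
```

```text
[ 0.60727632  0.39082635 -0.14586282  0.67052549 -0.08930046] [ 2.6 -0.9  0.8  1.5 -0.   2.1 -1.8 -1.9 -1.2 -0.7]
knob [0.4971947  0.40621787 0.10973961] forkhole [0.56708887 0.3064712  0.1326314 ] n [-0.49469043  0.07267307  0.8660254 ] x [ 0.85682896 -0.12587345  0.5       ] y [0.14534614 0.98938087 0.        ]
top res [[-1.2 -0.1]
 [-0.4  0. ]
 [ 0.1  1.7]
 [-0.2  1.8]]
pin wrist [0.48578648 0.07772519 0.095     ] block [0.48612043 0.07747324 0.09465124]
```

Request:
apply_moves(
  commands=[
    [-0.8, 0.45, 0.9, 0],
    [-0.8, 0.45, 0.9, 0],
    [-0.8, 0.45, 0.9, 0],
    [-0.8, 0.45, 0.9, 0],
    [-0.75, 0.4, 0.9, 0],
  ],
)

```text
clock: 1.87
eef_pos: [0.4997, 0.4111, 0.2679]
tool_rot: [0.067, 0.998, -0.0, -0.0]
ft_force: [-0.5, -0.0, -0.9]
grip_width: 0.085
grasp_force: 0.0
```

Request:
apply_moves(
  commands=[
    [0, 0, 0.9, 0],
    [0, 0, 0.9, 0],
    [0, 0, 0.9, 0],
    [0, 0, 0.9, 0],
    [0, 0, 0, 0],
  ],
)

```text
clock: 2.28
eef_pos: [0.497, 0.4093, 0.1921]
tool_rot: [0.067, 0.998, -0.003, -0.003]
ft_force: [-0.2, 0.4, -1.0]
grip_width: 0.0854
grasp_force: 0.0
```

```bash
python3 - <<'E'
from workcell import bot
from h import *
c=bot.camera("wrist");pickle.dump(c,open("w2.pkl","wb"))
cv2.imwrite("pics/w2.png",c["image"])
o=bot.get_obs();print(o["clock"],o["eef_pos"],proj(c,[(.4995,.4085,.110)]),proj(c,[o["eef_pos"]+[0,0,-.022]]))
E
```

```text
2.3333 [0.49762465 0.40981805 0.19442527] [[257.45141823 208.39680302]] [[258.60086472 242.30891976]]
```

View pics/w2.png

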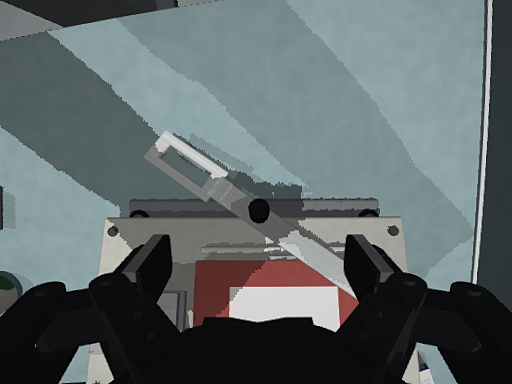

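The knob top is at (259,208), within 2 px of the prediction and centred between the open jaws. I'll descend and grip.

Request:
apply_moves(
  commands=[
    [-0.27, 0, 0.9, 0],
    [0, 0, 0.9, 0],
    [0, 0, 0.9, 0],
    [0, 0, 0.9, 0],
    [0, 0, 0.75, 0],
  ],
)

```text
clock: 2.75
eef_pos: [0.5048, 0.4106, 0.1108]
tool_rot: [0.067, 0.998, 0.0, 0.001]
ft_force: [-0.2, -1.0, -0.8]
grip_width: 0.0852
grasp_force: 0.0
```

Request:
apply_moves(
  commands=[
    [0, 0, 0, 0],
    [0, 0, 0, 0],
    [0, 0, 0, 0],
    [0, 0, 0, 0],
    [0, 0, 0, 0],
  ],
  claw=1,
)

```text
clock: 3.17
eef_pos: [0.5052, 0.4109, 0.1122]
tool_rot: [0.067, 0.998, 0.001, 0.001]
ft_force: [-0.1, -0.2, -0.5]
grip_width: 0.0256
grasp_force: 0.0
```

Request:
apply_moves(
  commands=[
    [0, 0, 0, 0],
    [0, 0, 0, 0],
    [0, 0, 0, 0],
    [0, 0, 0, 0],
    [0, 0, 0, 0],
  ],
)

```text
clock: 3.58
eef_pos: [0.5039, 0.4096, 0.1115]
tool_rot: [0.067, 0.998, -0.0, -0.0]
ft_force: [-3.0, -3.3, 6.2]
grip_width: 0.0141
grasp_force: 58.7
```

```bash
python3 - <<'E'
from workcell import bot
from h import *
o=bot.get_obs();p=np.load("deck.npy")
a=p[2];R=(Rt.from_euler('z',a)*Rt.from_euler('y',-30,degrees=True)).as_matrix();org=np.array([p[0],p[1],.085])
T=Rt.from_quat(o["tool_rot"]).as_matrix();print(o["eef_pos"],o["ft_force"],o["grip_width"])
# arc from angle q0 to -0.012 in world increments, in tool axes units
for dy in (0,):
  K=np.array([.4995,.409,.110]);kd=R.T@(K-org);print("knob deck",kd*1e3)
  q0=np.arcsin(-kd[0]/.135);print("q0",q0)
  P=lambda q:np.array([-.135*np.sin(q),-.135*np.cos(q),0])
  qs=np.linspace(q0,-0.012,11)
  for i in range(10):print((T.T@R@(P(qs[i+1])-P(qs[i]))/.02).round(2))
E
```

```text
[0.50392613 0.40958    0.11154758] [-2.97406105 -3.28361153  6.24613577] 0.014076397215993366
knob deck [-82.13345189   2.31579278  76.28728402]
q0 0.6540378619488814
[-0.31 -0.27 -0.18]
[-0.33 -0.24 -0.19]
[-0.34 -0.21 -0.2 ]
[-0.35 -0.19 -0.21]
[-0.36 -0.16 -0.21]
[-0.37 -0.13 -0.22]
[-0.38 -0.1  -0.22]
[-0.38 -0.07 -0.22]
[-0.39 -0.04 -0.22]
[-0.39 -0.01 -0.22]
```

Request:
apply_moves(
  commands=[
    [-0.31, -0.27, -0.18, 0],
    [-0.33, -0.24, -0.19, 0],
    [-0.34, -0.21, -0.2, 0],
    [-0.35, -0.19, -0.21, 0],
    [0, 0, 0, 0],
  ],
)

```text
clock: 4.0
eef_pos: [0.528, 0.3897, 0.1267]
tool_rot: [0.066, 0.998, 0.001, -0.001]
ft_force: [-2.6, 2.3, 3.6]
grip_width: 0.0138
grasp_force: 59.9
```

Request:
apply_moves(
  commands=[
    [-0.36, -0.16, -0.21, 0],
    [-0.37, -0.13, -0.22, 0],
    [-0.38, -0.1, -0.22, 0],
    [0, 0, 0, 0],
    [0, 0, 0, 0],
  ],
)

```text
clock: 4.42
eef_pos: [0.5494, 0.3799, 0.1397]
tool_rot: [0.066, 0.998, 0.002, 0.0]
ft_force: [-2.3, 5.4, 1.3]
grip_width: 0.0142
grasp_force: 60.5
```

Request:
apply_moves(
  commands=[
    [-0.38, -0.07, -0.22, 0],
    [-0.39, -0.04, -0.22, 0],
    [-0.3, -0.01, -0.17, 0],
    [0, 0, 0, 0],
    [0, 0, 0, 0],
  ],
)

```text
clock: 4.83
eef_pos: [0.5695, 0.375, 0.1516]
tool_rot: [0.066, 0.998, 0.002, -0.001]
ft_force: [-3.1, 5.9, 1.1]
grip_width: 0.0138
grasp_force: 59.1
```

Request:
apply_moves(
  commands=[
    [-0.1, 0, -0.06, 0],
    [0, 0, 0, 0],
    [0, 0, 0, 0],
    [0, 0, 0, 0],
    [0, 0, 0, 0],
  ],
)

```text
clock: 5.25
eef_pos: [0.5704, 0.3749, 0.1521]
tool_rot: [0.065, 0.998, 0.002, -0.002]
ft_force: [-4.2, 6.3, -0.5]
grip_width: 0.0142
grasp_force: 58.9
```

```bash
python3 - <<'E'
from workcell import bot
from h import *
c=bot.camera("wrist");pickle.dump(c,open("w3.pkl","wb"));cv2.imwrite("pics/w3.png",cv2.resize(c["image"][150:350,60:360],None,fx=2.6,fy=2.6,interpolation=cv2.INTER_CUBIC))
o=bot.get_obs();print(o["eef_pos"],o["ft_force"],o["ft_torque"])
E
```

```text
[0.57042894 0.37487722 0.15208066] [-3.97175254  7.00296235 -1.08527679] [0.87637848 0.92606751 0.21488568]
```

View pics/w3.png

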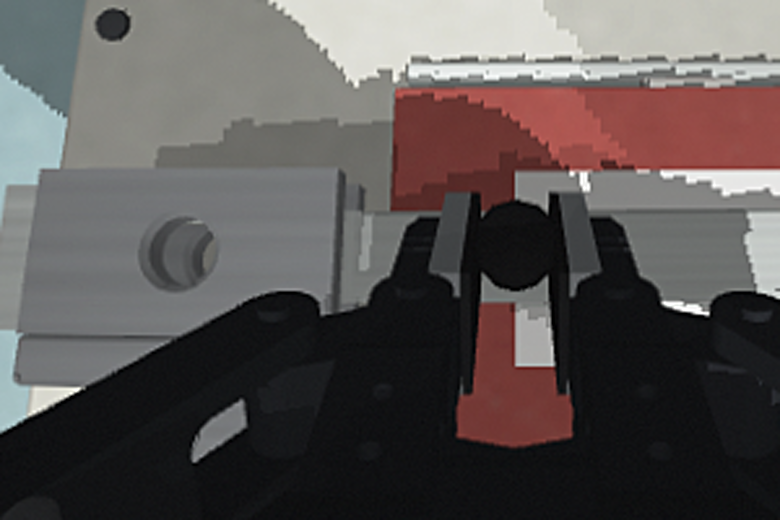

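The bar is across, and its lug is in the fork. The fork hole is at crop (180,253) with the slot visible through it, and the knob is at (517,245). I'll measure the bar's angle against the fork edge.

```bash
python3 - <<'E'
from h import *
c=pickle.load(open("w3.pkl","rb"));g=cv2.GaussianBlur(cv2.cvtColor(c["image"],cv2.COLOR_BGR2GRAY),(3,3),0).astype(float)
p=np.load("deck.npy");R=(Rt.from_euler('z',p[2])*Rt.from_euler('y',-30,degrees=True)).as_matrix();o=np.array([p[0],p[1],.085])
def dk(u,v,z):
    C,d=ray(c,u,v);C=R.T@(C-o);d=R.T@d;return C+d*(z-C[2])/d[2]
f=lambda x,y:((x+.5)/2.6-.5+60,(y+.5)/2.6-.5+150)
def edge(x0,x1,y,z,n):
    P=[]
    for u in range(int(f(x0,0)[0]),int(f(x1,0)[0])):
        v0=int(round(f(0,y)[1]));G=abs(g[v0-4:v0+6,u]-g[v0-5:v0+5,u]);
        k=int(G.argmax());
        if 0<k<9:
            den=G[k-1]-2*G[k]+G[k+1];s=k+.5*(G[k-1]-G[k+1])/(den or 1)
            P.append(dk(u,v0-4+s-.5,z))
    P=np.array(P)
    for _ in range(3):
        q=np.polyfit(P[:,1],P[:,0],1);r=P[:,0]-np.polyval(q,P[:,1]);P=P[abs(r)<max(2*np.median(abs(r)),2e-4)]
    print(n,"slope dx/dy",q[0].round(4),"x at y=-.1:",np.polyval(q,-.1)*1e3,len(P));return q
edge(60,325,169,.055,"fork front")
edge(600,735,210,.043,"bar edge R");edge(370,400,210,.043,"bar edge L")
edge(415,770,88,.030,"case edge")
h=dk(*f(180,253),.055);k=dk(*f(517,245),.077);print("hole",h*1e3,"knob",k*1e3, R@h+o)
print("fork L/R",dk(*f(38,220),.055)*1e3,dk(*f(342,220),.055)*1e3)
a=dk(*f(395,210),.043);b=dk(*f(700,210),.043);print(a,b)
E
```

```text
fork front slope dx/dy -0.0171 x at y=-.1: -19.763493436018216 100
bar edge R slope dx/dy -0.0148 x at y=-.1: -12.535483331719794 39
bar edge L slope dx/dy -0.1337 x at y=-.1: -5.3590336708345765 11
case edge slope dx/dy 0.0099 x at y=-.1: -48.67252246627404 56
hole [ -1.986394   -90.27741883  55.        ] knob [ -3.02711126 -20.57835341  77.        ] [0.56524487 0.30575465 0.1316382 ]
fork L/R [  -8.2081359  -121.63187343   55.        ] [ -9.37432325 -56.93044633  55.        ]
[-0.01306064 -0.04773906  0.043     ] [-0.01385574  0.02124333  0.043     ]
```

The bar lies parallel to the fork within about 0.003 rad and centred, and the fork hole is near (0.565, 0.306, 0.132). Next I'll release it and go to the pin.

Request:
apply_moves(
  commands=[
    [0, 0, 0, 0],
    [0, 0, 0, 0],
    [0, 0, 0, 0],
    [0, 0, 0, 0],
    [0, 0, 0, 0],
  ],
  claw=0.7,
)

```text
clock: 5.72
eef_pos: [0.5726, 0.372, 0.1524]
tool_rot: [0.067, 0.998, -0.0, 0.0]
ft_force: [-0.3, -0.1, 0.0]
grip_width: 0.0253
grasp_force: 0.0
```

Request:
apply_moves(
  commands=[
    [0, 0, -0.5, 0],
    [0, 0, -1, 0],
    [0, 0, -1, 0],
    [0, 0, -1, 0],
    [0, 0, -1, 0],
  ],
)

```text
clock: 6.13
eef_pos: [0.5724, 0.3721, 0.2443]
tool_rot: [0.067, 0.998, 0.0, 0.0]
ft_force: [-0.6, 0.1, 0.1]
grip_width: 0.0254
grasp_force: 0.0
```

Request:
apply_moves(
  commands=[
    [0.15, -1, 0, 0],
    [0.15, -1, 0, 0],
    [0.15, -1, 0, 0],
    [0.15, -1, 0, 0],
    [0.15, -1, 0, 0],
  ],
  claw=0.45,
)

```text
clock: 6.55
eef_pos: [0.5439, 0.2743, 0.2434]
tool_rot: [0.067, 0.998, 0.0, 0.001]
ft_force: [0.5, -0.4, -0.2]
grip_width: 0.0468
grasp_force: 0.0
```

Request:
apply_moves(
  commands=[
    [0.15, -1, 0, 0],
    [0.15, -1, 0, 0],
    [0.15, -1, 0, 0],
    [0.15, -1, 0, 0],
    [0.15, -1, 0, 0],
  ],
)

```text
clock: 6.97
eef_pos: [0.5157, 0.1771, 0.2434]
tool_rot: [0.067, 0.998, 0.0, 0.001]
ft_force: [0.3, -0.1, -0.6]
grip_width: 0.0469
grasp_force: 0.0
```

Request:
apply_moves(
  commands=[
    [0.15, -1, 0, 0],
    [0.15, -1, 0, 0],
    [0.15, -1, 0, 0],
    [0.15, -1, 0, 0],
    [0, 0, 0, 0],
  ],
)

```text
clock: 7.38
eef_pos: [0.4924, 0.0976, 0.2435]
tool_rot: [0.069, 0.998, -0.001, 0.0]
ft_force: [-0.3, -0.3, 0.5]
grip_width: 0.0469
grasp_force: 0.0
```

```bash
python3 - <<'E'
from workcell import bot
from h import *
c=bot.camera("wrist");pickle.dump(c,open("w4.pkl","wb"));cv2.imwrite("pics/w4.png",c["image"])
o=bot.get_obs();T=Rt.from_quat(o["tool_rot"]).as_matrix();print(o["clock"],o["eef_pos"],o["ft_force"],o["grip_width"])
print(T.T@(np.array([.486,.0775,.092])-o["eef_pos"])/.02,proj(c,[(.486,.0775,.095)]))
E
```

```text
7.4333 [0.49315507 0.09902663 0.24354522] [ 0.63003704 -0.16276963 -0.34462577] 0.04711012874738579
[ 0.21813749 -1.11794135  7.57654194] [[235.77944498 178.96296129]]
```

View pics/w4.png

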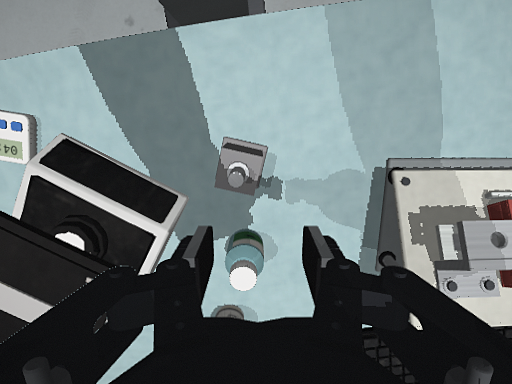

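The pin stem is at (237,178), matching the prediction. I'll descend and grip it.

Request:
apply_moves(
  commands=[
    [0.2, -0.6, 1, 0],
    [0, -0.5, 1, 0],
    [0, 0, 1, 0],
    [0, 0, 1, 0],
    [0, 0, 1, 0],
  ],
)

```text
clock: 7.85
eef_pos: [0.4872, 0.0798, 0.1422]
tool_rot: [0.067, 0.998, 0.0, 0.001]
ft_force: [-0.3, -0.3, 0.0]
grip_width: 0.0471
grasp_force: 0.0
```

Request:
apply_moves(
  commands=[
    [0, 0, 0.9, 0],
    [0, 0, 0.9, 0],
    [0, 0, 0.6, 0],
    [0, 0, 0, 0],
    [0, 0, 0, 0],
  ],
)

```text
clock: 8.27
eef_pos: [0.4865, 0.0798, 0.0943]
tool_rot: [0.066, 0.998, 0.0, -0.0]
ft_force: [1.3, 0.9, 0.4]
grip_width: 0.0469
grasp_force: 0.0
```

```bash
python3 - <<'E'
from workcell import bot
from h import *
o=bot.get_obs();T=Rt.from_quat(o["tool_rot"]).as_matrix();print(o["clock"],o["eef_pos"],o["ft_force"],o["grip_width"])
print(T.T@(np.array([.486,.0775,.092])-o["eef_pos"])/.02)
c=bot.camera("wrist");g=cv2.cvtColor(c["image"],cv2.COLOR_BGR2GRAY)
u,v=proj(c,[(.486,.0775,.095)])[0];print(u,v);pickle.dump(c,open("w5.pkl","wb"))
print(g[int(v)-24:int(v)+25:6,int(u)-40:int(u)+41:4])
E
```

```text
8.2667 [0.48649082 0.07980941 0.09425173] [1.30565448 0.8878496  0.42017922] 0.046874172376826444
[ 0.0089335  -0.11770056  0.11259745]
252.06699855986247 259.97356875102264
[[  4  63  63  64  62  79  98  65  68  67  68  68  66  65 100 103  64  63
   63  63 172]
 [  5  64  63  63  63  60  99  67  67  67  68  67  66  63 100  71  63  63
   63  57 163]
 [  8  63  64  63  63  63  63  66  67  95 101  99  65  65  82  62  62  63
   63 201 185]
 [ 11  62  62  61  61  63  63 100  98  99  99 101 102  95  64  63  63  63
   57 189 189]
 [  7 108  94  56  60  62  97  97  98  98  98  98  97 100  60  63  62  63
  156 194 190]
 [ 22 110 110 111 113 111  94  96  97  96  99  98  97  95  61  63  62  61
  193 190 190]
 [110 111 109 111 111 113 113 100  93  96  95  98  96 116 106 196 153  80
  188 187 186]
 [110 111 110 111 111 112 111 109 109 111 113 111 105 192 190 189 188 188
  186 185 183]
 [111 111 111 111 110 111 111 109 109 109 108 111 190 191 191 191 189 188
  185 184 183]]
```

Request:
apply_moves(
  commands=[
    [0, -0.05, 0.1, 0],
    [0, 0, 0, 0],
    [0, 0, 0, 0],
    [0, 0, 0, 0],
    [0, 0, 0, 0],
  ],
  claw=1,
)

```text
clock: 8.73
eef_pos: [0.4869, 0.0782, 0.0933]
tool_rot: [0.067, 0.998, 0.0, 0.001]
ft_force: [-0.4, -1.6, 5.8]
grip_width: 0.0142
grasp_force: 58.7
```

Request:
apply_moves(
  commands=[
    [0, 0, 0, 0],
    [0, 0, 0, 0],
    [0, 0, 0, 0],
    [0, 0, 0, 0],
    [0, 0, 0, 0],
  ],
)

```text
clock: 9.15
eef_pos: [0.4869, 0.0782, 0.0933]
tool_rot: [0.067, 0.998, 0.0, 0.001]
ft_force: [-0.9, -0.6, 4.6]
grip_width: 0.0144
grasp_force: 58.8
```

Request:
apply_moves(
  commands=[
    [0, 0, -0.3, 0],
    [0, 0, -0.6, 0],
    [0, 0, -0.6, 0],
    [0, 0, -0.6, 0],
    [0, 0, 0, 0],
  ],
)

```text
clock: 9.57
eef_pos: [0.4876, 0.0785, 0.1364]
tool_rot: [0.067, 0.998, 0.001, 0.002]
ft_force: [-0.2, -0.5, -1.3]
grip_width: 0.0137
grasp_force: 58.7
```

Request:
apply_moves(
  commands=[
    [0, 0, 0, 0],
    [0.35, 0, 0, 0],
    [0, 0, 0, 0],
    [0.36, 0, 0, 0],
    [0, 0, 0, 0],
  ],
)

```text
clock: 9.98
eef_pos: [0.4739, 0.0798, 0.1344]
tool_rot: [0.067, 0.998, -0.001, 0.003]
ft_force: [5.6, -1.3, -2.9]
grip_width: 0.014
grasp_force: 58.5
```

Contact force is about 6 N, so the pin is turning in the grip. I'll continue.

Request:
apply_moves(
  commands=[
    [0.31, 0, 0.05, 0],
    [0, 0, 0, 0],
    [0.3, 0, 0.06, 0],
    [0, 0, 0, 0],
    [0, 0, 0, 0],
  ],
)

```text
clock: 10.4
eef_pos: [0.4628, 0.0813, 0.1329]
tool_rot: [0.067, 0.998, -0.0, 0.003]
ft_force: [5.8, -3.3, 1.1]
grip_width: 0.0141
grasp_force: 59.0
```

Request:
apply_moves(
  commands=[
    [0.29, 0, 0.1, 0],
    [0, 0, 0, 0],
    [0.29, 0, 0.11, 0],
    [0, 0, 0, 0],
    [0, 0, 0, 0],
  ],
)

```text
clock: 10.82
eef_pos: [0.4516, 0.0828, 0.1293]
tool_rot: [0.067, 0.998, -0.0, 0.004]
ft_force: [6.0, -2.0, 3.4]
grip_width: 0.0141
grasp_force: 59.9
```

```bash
python3 - <<'E'
from workcell import bot
from h import *
o=bot.get_obs();print(o["clock"],o["eef_pos"],o["ft_force"],o["ft_torque"])
for n in("wrist","scene"):
    c=bot.camera(n);pickle.dump(c,open(f"p6{n}.pkl","wb"));
    g=np.array(o["eef_pos"])+[0,0,-.003];print(n,proj(c,[g]))
E
```

```text
10.8167 [0.45162608 0.08283462 0.12927994] [ 5.96141232 -2.0044345   3.41393423] [-0.65567757 -1.5724496  -0.06590831]
wrist [[257.09237251 256.32865233]]
scene [[220.53947004 212.35112005]]
```

Request:
apply_moves(
  commands=[
    [0.2, 0, 0.1, 0],
    [0, 0, 0, 0],
    [0, 0, 0, 0],
    [0, 0, -0.3, 0],
    [0, 0, -0.7, 0],
  ],
)

```text
clock: 11.33
eef_pos: [0.4435, 0.0835, 0.1445]
tool_rot: [0.067, 0.998, -0.0, -0.001]
ft_force: [-0.2, 0.9, -1.7]
grip_width: 0.0142
grasp_force: 59.3
```

Request:
apply_moves(
  commands=[
    [0, 0, -1, 0],
    [0, 0, -1, 0],
    [0, 0, -1, 0],
    [0, 0, -1, 0],
    [0, 0, 0, 0],
  ],
)

```text
clock: 11.75
eef_pos: [0.4455, 0.0842, 0.2286]
tool_rot: [0.067, 0.998, 0.001, 0.002]
ft_force: [0.8, 0.4, -1.2]
grip_width: 0.0142
grasp_force: 59.5
```

```bash
python3 - <<'E'
from workcell import bot
from h import *
o=bot.get_obs();print(o["clock"],o["eef_pos"],o["ft_force"],o["grip_width"])
ims=[]
for n in("wrist","scene"):
    c=bot.camera(n);pickle.dump(c,open(f"p7{n}.pkl","wb"));g=o["eef_pos"]+[0,0,-.003]
    u,v=proj(c,[g])[0];ny=.131
    for a in (0,20,30,40):
        s=np.radians(a);nn=np.array([-np.sin(s)*np.cos(ny),np.sin(s)*np.sin(ny),np.cos(s)]);print(n,a,"nose/head/top",proj(c,[g-.082*nn,g-.03*nn,g+.005*nn]).round(1).tolist())
    w,h,k=((50,50,8) if n=="wrist" else (25,25,16))
    u,v=int(u),int(v);print(u-w,v-h,k)
    ims.append(cv2.resize(c["image"][v-h:v+h,u-w:u+w],(400,400),interpolation=cv2.INTER_CUBIC) if n=="scene" else cv2.resize(c["image"][v-h:v+h,u-w:u+w],(400,400)))
cv2.imwrite("pics/p7.png",np.hstack(ims))
T=Rt.from_quat(o["tool_rot"]).as_matrix()
n=np.array([-.4957,.0653,.866]);H0=np.array([.565,.3055,.132]);
print(T.T@(H0+n*.092+[0,0,.003]-o["eef_pos"])/.02, T.T@n)
E
```

```text
11.75 [0.44551218 0.08424217 0.22859323] [ 0.75890858  0.39498774 -1.22032352] 0.01420944600178328
wrist 0 nose/head/top [[257.1, 202.8], [257.1, 230.9], [257.1, 261.6]]
wrist 20 nose/head/top [[257.2, 240.1], [257.2, 248.6], [257.1, 258.0]]
wrist 30 nose/head/top [[257.3, 259.4], [257.2, 257.8], [257.1, 256.0]]
wrist 40 nose/head/top [[257.4, 279.2], [257.2, 267.1], [257.1, 254.1]]
207 206 8
scene 0 nose/head/top [[217.9, 207.3], [216.7, 190.5], [215.9, 178.7]]
scene 20 nose/head/top [[227.7, 203.6], [220.4, 189.1], [215.3, 178.9]]
scene 30 nose/head/top [[232.1, 200.7], [222.1, 188.0], [215.0, 179.1]]
scene 40 nose/head/top [[236.1, 197.3], [223.6, 186.7], [214.7, 179.3]]
191 155 16
[-2.14658519 11.75256121  0.72444314] [ 4.96716347e-01  2.55589619e-04 -8.67877518e-01]
```

View pics/p7.png

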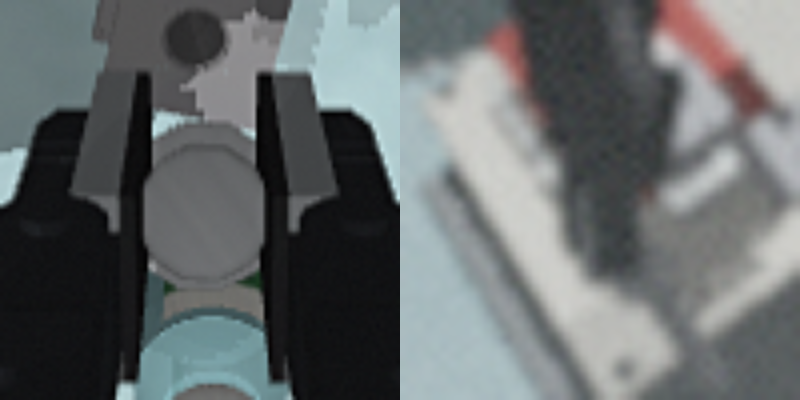

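The crop shows the stem top centred between the pads, with the head slightly above it. That puts the pin's tilt at about 27°, close enough for the 14 mm hole. I'll move to just above the fork hole.

Request:
apply_moves(
  commands=[
    [-0.25, 1, 0, 0],
    [-0.25, 1, 0, 0],
    [-0.25, 1, 0, 0],
    [-0.25, 1, 0, 0],
    [-0.25, 1, 0, 0],
  ],
)

```text
clock: 12.27
eef_pos: [0.4814, 0.18, 0.2233]
tool_rot: [0.067, 0.998, -0.001, -0.002]
ft_force: [-0.4, 0.4, -1.1]
grip_width: 0.0142
grasp_force: 59.4
```

Request:
apply_moves(
  commands=[
    [-0.25, 1, 0, 0],
    [-0.25, 1, 0, 0],
    [-0.25, 1, 0, 0],
    [-0.25, 1, 0, 0],
    [-0.19, 1, 0, 0],
  ],
)

```text
clock: 12.68
eef_pos: [0.5186, 0.2759, 0.2228]
tool_rot: [0.067, 0.998, -0.001, -0.002]
ft_force: [0.7, -0.7, -1.6]
grip_width: 0.0139
grasp_force: 59.4
```

Request:
apply_moves(
  commands=[
    [0, 0.9, 0, 0],
    [0, 0.86, 0.2, 0],
    [0, 0, 0.2, 0],
    [0, 0, 0, 0],
    [0, 0, 0, 0],
  ],
)

```text
clock: 13.1
eef_pos: [0.523, 0.3095, 0.2155]
tool_rot: [0.067, 0.998, -0.002, -0.002]
ft_force: [-0.1, -0.1, -0.8]
grip_width: 0.0137
grasp_force: 59.4
```

```bash
python3 - <<'E'
from workcell import bot
from h import *
o=bot.get_obs();print(o["clock"],o["eef_pos"],o["ft_force"],o["ft_torque"])
T=Rt.from_quat(o["tool_rot"]).as_matrix()
print(T.T@(np.array([.5251,.3108,.2133])-o["eef_pos"])/.02)
E
```

```text
13.1 [0.52300935 0.3094511  0.21553063] [-0.08247915 -0.05124053 -0.79112287] [-0.02481434  0.01534055 -0.05844036]
[-0.0950424   0.08113604  0.11090066]
```

Request:
apply_moves(
  commands=[
    [-0.1, 0.08, 0.11, 0],
    [-0.08, 0, 0.17, 0],
    [0, 0, 0, 0],
    [0, 0, 0, 0],
    [0, 0, 0, 0],
  ],
)

```text
clock: 13.52
eef_pos: [0.5282, 0.3111, 0.2125]
tool_rot: [0.067, 0.998, 0.0, 0.0]
ft_force: [-0.1, 0.5, -0.8]
grip_width: 0.0139
grasp_force: 59.3
```

Request:
apply_moves(
  commands=[
    [-0.08, 0, 0.17, 0],
    [0, 0, 0, 0],
    [-0.08, 0, 0.17, 0],
    [0, 0, 0, 0],
    [0, 0, 0, 0],
  ],
)

```text
clock: 13.93
eef_pos: [0.531, 0.311, 0.2048]
tool_rot: [0.067, 0.998, -0.0, -0.001]
ft_force: [-1.6, 0.7, -3.0]
grip_width: 0.0135
grasp_force: 59.3
```

Request:
apply_moves(
  commands=[
    [0, 0, 0.17, 0],
    [0, 0, 0, 0],
    [-0.08, 0, 0.17, 0],
    [0, 0, 0, 0],
    [0, 0, 0, 0],
  ],
)

```text
clock: 14.35
eef_pos: [0.533, 0.3108, 0.1985]
tool_rot: [0.067, 0.998, -0.0, 0.0]
ft_force: [-0.3, 0.4, -1.3]
grip_width: 0.0139
grasp_force: 59.4
```

```bash
python3 - <<'E'
from workcell import bot
from h import *
o=bot.get_obs();print(o["clock"],o["eef_pos"],o["ft_force"],o["ft_torque"])
c=bot.camera("wrist");pickle.dump(c,open("w8.pkl","wb"))
E
```

```text
14.35 [0.53303802 0.31077275 0.19848081] [-0.31833349  0.40194232 -1.2612421 ] [ 0.01586773  0.02363896 -0.00091578]
```

No contact although the nose should be about 10 mm in, so it has entered the hole. I'll continue along the axis.

Request:
apply_moves(
  commands=[
    [-0.1, 0, 0.23, 0],
    [0, 0, 0, 0],
    [-0.1, 0, 0.23, 0],
    [0, 0, 0, 0],
    [0, 0, 0, 0],
  ],
)

```text
clock: 14.82
eef_pos: [0.5368, 0.3102, 0.189]
tool_rot: [0.067, 0.998, -0.0, -0.0]
ft_force: [-0.1, 0.4, -1.6]
grip_width: 0.0138
grasp_force: 59.4
```

Request:
apply_moves(
  commands=[
    [-0.1, 0, 0.23, 0],
    [0, 0, 0, 0],
    [-0.1, 0, 0.23, 0],
    [0, 0, 0, 0],
    [0, 0, 0, 0],
  ],
)

```text
clock: 15.23
eef_pos: [0.5412, 0.3097, 0.1801]
tool_rot: [0.067, 0.998, -0.0, 0.0]
ft_force: [1.2, 0.5, -0.7]
grip_width: 0.0136
grasp_force: 59.3
```

Request:
apply_moves(
  commands=[
    [-0.11, 0, 0.22, 0],
    [0, 0, 0, 0],
    [-0.11, 0, 0.22, 0],
    [0, 0, 0, 0],
    [0, 0, 0, 0],
  ],
)

```text
clock: 15.65
eef_pos: [0.5455, 0.3091, 0.1712]
tool_rot: [0.067, 0.998, -0.0, 0.0]
ft_force: [2.0, 0.5, -1.3]
grip_width: 0.0142
grasp_force: 59.3
```

Request:
apply_moves(
  commands=[
    [-0.11, 0, 0.2, 0],
    [0, 0, 0, 0],
    [-0.06, 0, 0.1, 0],
    [0, 0, 0, 0],
    [0, 0, 0, 0],
  ],
)

```text
clock: 16.07
eef_pos: [0.5486, 0.3087, 0.1653]
tool_rot: [0.067, 0.998, -0.0, 0.0]
ft_force: [2.3, 0.4, -1.7]
grip_width: 0.0138
grasp_force: 59.3
```

```bash
python3 - <<'E'
from workcell import bot
from h import *
o=bot.get_obs();print(o["clock"],o["eef_pos"],o["ft_force"],o["ft_torque"])
c=bot.camera("wrist");pickle.dump(c,open("w9.pkl","wb"))
g=o["eef_pos"]+[0,0,-.003];n=np.array([-.4957,.0653,.866]);print(proj(c,[g+.005*n,g-.03*n,[.565,.3055,.132]]))
E
```

```text
16.0667 [0.54863002 0.30871213 0.16531757] [ 2.28472829  0.37130956 -1.7370362 ] [ 0.00394838 -0.45974399  0.02693103]
[[257.00638351 256.00634038]
 [257.24143944 258.01769389]
 [255.48964797 256.94697623]]
```

Request:
apply_moves(
  commands=[
    [-0.06, 0, 0.1, 0],
    [0, 0, 0, 0],
    [-0.06, 0, 0.1, 0],
    [0, 0, 0, 0],
    [0, 0, 0, 0],
  ],
)

```text
clock: 16.53
eef_pos: [0.5497, 0.3088, 0.1635]
tool_rot: [0.066, 0.998, 0.001, -0.001]
ft_force: [-4.8, -0.2, 9.5]
grip_width: 0.0141
grasp_force: 60.5
```

Request:
apply_moves(
  commands=[
    [-0.03, 0, 0.05, 0],
    [0, 0, 0, 0],
    [0, 0, 0, 0],
    [0, 0, 0, 0],
    [0, 0, 0, 0],
  ],
)

```text
clock: 16.95
eef_pos: [0.5497, 0.3087, 0.1633]
tool_rot: [0.066, 0.998, 0.001, -0.001]
ft_force: [-8.4, -1.7, 13.7]
grip_width: 0.0139
grasp_force: 61.0
```

Request:
apply_moves(
  commands=[
    [-0.03, 0, 0.05, 0],
    [0, 0, 0, 0],
    [0, 0, 0, 0],
    [0, 0, 0, 0],
    [0, 0, 0, 0],
  ],
)

```text
clock: 17.37
eef_pos: [0.5497, 0.3087, 0.1633]
tool_rot: [0.066, 0.998, 0.001, -0.001]
ft_force: [-11.3, -1.9, 18.1]
grip_width: 0.0138
grasp_force: 61.5
```

The pin stopped hard, and the 21 N reaction is directed along the pin axis, so the head is seated. I'll relax, release, and back off straight up.

Request:
apply_moves(
  commands=[
    [0.05, 0, -0.09, 0],
    [0, 0, 0, 0],
    [0, 0, 0, 0],
    [0, 0, 0, 0],
    [0, 0, 0, 0],
  ],
)

```text
clock: 17.78
eef_pos: [0.5497, 0.3087, 0.1634]
tool_rot: [0.066, 0.998, 0.001, -0.001]
ft_force: [-6.3, -1.8, 11.4]
grip_width: 0.0141
grasp_force: 60.7
```

Request:
apply_moves(
  commands=[
    [0, 0, 0, 0],
    [0, 0, 0, 0],
    [0, 0, 0, 0],
    [0, 0, 0, 0],
    [0, 0, 0, 0],
  ],
  claw=0.6,
)

```text
clock: 18.2
eef_pos: [0.5509, 0.3083, 0.1607]
tool_rot: [0.067, 0.998, -0.0, -0.0]
ft_force: [0.0, 0.4, -0.0]
grip_width: 0.0342
grasp_force: 0.0
```

Request:
apply_moves(
  commands=[
    [0, 0, -0.4, 0],
    [0, 0, -0.8, 0],
    [0, 0, -0.8, 0],
    [0, 0, -0.8, 0],
    [0, 0, -0.8, 0],
  ],
)

```text
clock: 18.62
eef_pos: [0.5511, 0.3084, 0.2345]
tool_rot: [0.067, 0.998, 0.0, 0.0]
ft_force: [0.4, -0.1, 0.1]
grip_width: 0.0346
grasp_force: 0.0
```

Request:
apply_moves(
  commands=[
    [1, 0, 0, 0],
    [1, 0, 0, 0],
    [0, 0, 0, 0],
    [0, 0, 0, 0],
    [0, 0, 0, 0],
  ],
)

```text
clock: 19.03
eef_pos: [0.5119, 0.3139, 0.2338]
tool_rot: [0.067, 0.998, 0.0, 0.0]
ft_force: [-0.2, -1.4, 1.0]
grip_width: 0.0342
grasp_force: 0.0
```

```bash
python3 - <<'E'
from workcell import bot
from h import *
o=bot.get_obs();print(o["clock"],o["eef_pos"],o["ft_force"])
c=bot.camera("wrist");pickle.dump(c,open("w10.pkl","wb"))
n=np.array([-.4957,.0653,.866]);H=np.array([.565,.3055,.132])
X=[H,H+.005*n,H+.035*n];P=proj(c,X);print(P)
g=cv2.cvtColor(c["image"],cv2.COLOR_BGR2GRAY)
e=cv2.Canny(g,40,90);u,v=P[2]
for q in range(int(v)-34,int(v)+40,4):print("".join(f"{x//10:3d}" for x in g[q,int(u)-48:int(u)+49:3]))
E
```

```text
19.0333 [0.51188348 0.31387601 0.2337884 ] [-0.18114785 -1.38301322  0.96075333]
[[255.88282768 257.04517564]
 [255.84061426 256.87367601]
 [255.54705391 255.68096529]]
 12 12 12 12 12 12 12 12 12 12 12 12 10  9  9  9  9  9  9  9  9  9 10  9  9 19 17 18  9  4  3  9  8
 12 13  6  6  6  1 14 13 13 13 11 11  9  9 10  9 10  9  9  9  9 10  9  9  9 18 17 18  1  1  6  6  6
 12  6  6  6  5  1  6 10 10 10  9  9  9  9  9  9  9  9  9  9 10 10  9  9 10  9 13 19  0  0  6  6  6
 11  6  6  6  1  1  3  9  9  9  9 10 10  9  9 10  9  9  9  9  9 10  9  9  9 10 10 10  0  1  3  5  6
  6  6  6  6  1  1  2 11 11 11 11 11 11 11 11 11 11  9  8  8  9 17 16 16 15 19 19 19  0  0  1  6  5
  6  6  6  1  1  1  0 10 10 10 10 10 10 10 11  8  9  7  8  8  8  8 16 15 15 17 18 18  0  1  1  5  5
  6  6  6  1  0  1  0 11 11 11 11 11 11 11 11  8  8  8 10  7  8  8 11 17 18 18 18 18  0  1  0  1  6
  5  6  2  1  0  1  0 11 11 11 10 11 11 11 10 11 11 10 10 11  8  9 15 18 18 18 18 19  0  1  1  1  6
  6  6  1  1  1  1  0 11 11 11 11 11  9 11 11 11 11 11 11 11  8  9 18 18 18 18 18 19  0  1  0  1  2
  8  9  2  1  1  1  0 11 11 11 
[... 268 characters left out ...]

  1  1  1  0  1  0 11 11 11 11 11 11 11 11 11 11 10  9  7 19 18 18 18 18 18 18 18 18  8  0  1  1  1
  1  1  2  1  0  0 11 11 11 11 11 11 11 11 11 11 19 19 19 19 19 19 19 19 19 19 19 19 20  0  1  1  2
  1  1  1  1  0  2  9  9  9  8  8  8  7 11 11 12 12 11 12 12 12 12 12 11 12 12  9  9  9  0  1  2  1
  1  1  2  1  1 11 11 11 11 11 11 19 18 18 18 18 18 18 18 18 18 18 18 18 18 18 18 18 18  3  0  2  1
  1  1  1  1  0 12 11 11 11 11 10 19 19 19 19 19 19 19 19 19 19 19 19 19 19 19 19 19 19 20  0  2  1
  1  1  2  1  0 11 10 10 10 18 18 18 18 18 17 17 17 17 17 18 18 17 17 17 17 17 17 17 17 16  0  1  1
  1  1  1  1 16 21 14 18 18 19 18 18 18 18 18 18 18 18 18 18 18 18 19 19 15 19 18 18 22 12  0  1  1
```

The pin stays upright in the fork after release, at the predicted pixel (255,256). I'll press gently on the stem top with closed fingers to make sure the head is fully flush.

Request:
apply_moves(
  commands=[
    [-0.9, 0, 0, 0],
    [-0.95, 0, 0, 0],
    [0, 0, 0, 0],
    [0, 0, 0, 0],
    [0, 0, 0, 0],
  ],
  claw=1,
)

```text
clock: 19.5
eef_pos: [0.5481, 0.3086, 0.2327]
tool_rot: [0.067, 0.998, -0.0, -0.001]
ft_force: [0.1, 0.2, -0.3]
grip_width: -0.0001
grasp_force: 0.0
```

Request:
apply_moves(
  commands=[
    [0, 0, 0.6, 0],
    [0, 0, 0.6, 0],
    [0, 0, 0.6, 0],
    [0, 0, 0, 0],
    [0, 0, 0, 0],
  ],
)

```text
clock: 19.92
eef_pos: [0.5472, 0.3087, 0.1968]
tool_rot: [0.067, 0.998, -0.001, -0.001]
ft_force: [-0.8, 0.4, 0.2]
grip_width: 0.0001
grasp_force: 0.0
```

Request:
apply_moves(
  commands=[
    [0, 0, 0.1, 0],
    [0, 0, 0, 0],
    [0, 0, 0.1, 0],
    [0, 0, 0, 0],
    [0, 0, 0, 0],
  ],
)

```text
clock: 20.33
eef_pos: [0.5482, 0.3089, 0.1936]
tool_rot: [0.067, 0.998, 0.0, 0.0]
ft_force: [0.7, 0.4, -0.5]
grip_width: 0.0003
grasp_force: 0.0
```

Request:
apply_moves(
  commands=[
    [0, 0, 0.1, 0],
    [0, 0, 0, 0],
    [0, 0, 0, 0],
    [0, 0, 0, 0],
    [0, 0, 0, 0],
  ],
)

```text
clock: 20.75
eef_pos: [0.5481, 0.3088, 0.1913]
tool_rot: [0.067, 0.998, -0.0, 0.0]
ft_force: [0.5, 0.3, 1.0]
grip_width: 0.0001
grasp_force: 0.0
```

Request:
apply_moves(
  commands=[
    [0, 0, 0.1, 0],
    [0, 0, 0, 0],
    [0, 0, 0, 0],
    [0, 0, 0, 0],
    [0, 0, 0, 0],
  ],
)

```text
clock: 21.17
eef_pos: [0.5481, 0.3089, 0.1893]
tool_rot: [0.067, 0.998, 0.0, 0.0]
ft_force: [0.7, -0.0, 0.1]
grip_width: -0.0002
grasp_force: 0.0
```

Request:
apply_moves(
  commands=[
    [0, 0, 0.1, 0],
    [0, 0, 0, 0],
    [0, 0, 0, 0],
    [0, 0, 0, 0],
    [0, 0, 0, 0],
  ],
)

```text
clock: 21.58
eef_pos: [0.5482, 0.3089, 0.1875]
tool_rot: [0.067, 0.998, 0.0, 0.0]
ft_force: [-0.7, 0.7, 1.4]
grip_width: 0.0003
grasp_force: 0.7
```

Request:
apply_moves(
  commands=[
    [0, 0, 0.1, 0],
    [0, 0, 0, 0],
    [0, 0, 0, 0],
    [0, 0, 0, 0],
    [0, 0, 0, 0],
  ],
)

```text
clock: 22.0
eef_pos: [0.5484, 0.309, 0.1871]
tool_rot: [0.067, 0.998, 0.001, 0.001]
ft_force: [-1.8, -0.8, 8.0]
grip_width: 0.0003
grasp_force: 3.9
```

Contact is at 0.187 m, where the flush position predicts 0.188 m. One slightly firmer push, then retreat.

Request:
apply_moves(
  commands=[
    [-0.05, 0, 0.12, 0],
    [0, 0, 0, 0],
    [0, 0, 0, 0],
    [0, 0, 0, 0],
    [0, 0, 0, 0],
  ],
)

```text
clock: 22.42
eef_pos: [0.5487, 0.3091, 0.1869]
tool_rot: [0.067, 0.998, 0.001, 0.001]
ft_force: [-6.8, -1.1, 16.5]
grip_width: -0.0003
grasp_force: 8.4
```

Request:
apply_moves(
  commands=[
    [0, 0, -0.3, 0],
    [0, 0, -0.8, 0],
    [0, 0, -1, 0],
    [0, 0, -1, 0],
    [0, 0, -1, 0],
  ],
)

```text
clock: 22.83
eef_pos: [0.5488, 0.3085, 0.2651]
tool_rot: [0.067, 0.998, -0.0, -0.001]
ft_force: [0.4, 0.2, -0.2]
grip_width: -0.0002
grasp_force: 0.0
```

Request:
apply_moves(
  commands=[
    [1, 0, -0.3, 0],
    [1, 0, 0, 0],
    [1, 0, 0, 0],
    [0, 0, 0, 0],
    [0, 0, 0, 0],
  ],
)

```text
clock: 23.25
eef_pos: [0.4889, 0.3168, 0.271]
tool_rot: [0.066, 0.998, -0.0, 0.0]
ft_force: [-0.1, -0.6, 0.3]
grip_width: 0.0003
grasp_force: 0.0
```

```bash
python3 - <<'E'
from workcell import bot
from h import *
o=bot.get_obs();print(o["clock"],o["eef_pos"])
c=bot.camera("wrist");b=pickle.load(open("w10.pkl","rb"))
n=np.array([-.4957,.0653,.866]);H=np.array([.565,.3055,.132])
for k,q in(("w10",b),("now",c)):
    P=proj(q,[H+.035*n,H+.005*n]);print(k,P.round(1).tolist())
    g=cv2.medianBlur(cv2.cvtColor(q["image"],cv2.COLOR_BGR2GRAY),3)
    u,v=P[0];s=cv2.resize(g[int(v)-40:int(v)+40,int(u)-40:int(u)+40],None,fx=4,fy=4,interpolation=cv2.INTER_CUBIC)
    C=cv2.HoughCircles(s,cv2.HOUGH_GRADIENT,1,15,param1=80,param2=18,minRadius=20,maxRadius=90)
    if C is not None:print([(round(x/4+int(u)-40,1),round(y/4+int(v)-40,1),round(r/4,1)) for x,y,r in C[0][:5]])
g=cv2.cvtColor(c["image"],cv2.COLOR_BGR2GRAY);u,v=proj(c,[H+.035*n])[0]
for r in range(int(v)-24,int(v)+28,3):print("".join(f"{x//10:3d}" for x in g[r,int(u)-36:int(u)+60:3]))
E
```

```text
23.25 [0.48892397 0.316834   0.27098768]
w10 [[255.5, 255.7], [255.8, 256.9]]
now [[256.1, 259.1], [256.3, 259.8]]
[(np.float32(257.9), np.float32(242.9), np.float32(18.4)), (np.float32(254.1), np.float32(242.9), np.float32(18.7)), (np.float32(272.9), np.float32(245.4), np.float32(14.3))]
 12 13 13 11  7  1  1  1  6  6  6  6  1  0  6  6  6  6  1  1  0 14 20 10  2 10 10 10 10 10  7  6
 13 12 12 11  1  1  1  1  6  6  6  6  1  1  6  6  6  6  1  1  1  1 11 11  3 10 10 10 10 10  6  6
 13 12 13  5  1  1  1  1  6  6  6  6  1  1  6  5  6  6  1  1  1  1  4 10  3 10 10 10 10 10  6  6
 13 13 11  1  1  1  1  1  6  6  6  6  1  1  6  6  6  6  1  1  1  1  0 14  3 11 10 10 10 10  6  6
 13 13 11  0  1  1  1  1  6  6  6  6  1  1  6  6  6  6  1  1  1  1  0 15  3  4  6  4  5  5  4  4
 14 14 12  1  1  1  1  0  6  6  6  6  1  1  6  6  6  6  0  1  1  1  1 17  7  7  8  8  8  8 11  7
 13 12  9  1  1  1  1  2  6  6  6  6  1  1  6  6  6  6  2  1  1  1  1 15 22 22 22 22 22 21 21 22
 13 11  4  1  1  1  1  1  1  5  9  9  2  2  9  9  6  1  1  1  1  1  1  6 22 21 21 21 21 21 21 21
 14  4  1  1  1  1  1  1  1  1  0 
[... 235 characters left out ...]
  3 23 22 22 22 22 23
  1  1  1  1  1  1  1  1  1  1  1  1  2  2  1  1  1  1  1  1  1  1  1  1  1  1  4 25 23 23 23 23
  1  1  1  1  1  1  1  1  1  1  1  1  2  2  1  1  1  1  1  1  1  1  1  1  1  1  1  1  0  0  2  8
  1  1  1  1  1  1  1  1  1  1  1  1  1  2  1  1  1  1  1  1  1  1  1  1  1  1  1  1  1  1  1  1
  1  1  1  1  1  1  1  1  1  1  1  1  2  2  1  1  1  1  1  1  1  1  1  1  1  1  1  1  1  1  1  1
  1  1  1  1  1  1  1  1  1  1  1  1  2  2  1  1  1  1  1  1  1  1  1  1  1  1  1  1  1  1  1  1
  1  1  1  1  1  1  1  1  1  1  1  1  2  2  1  1  1  1  1  1  1  1  1  1  1  1  1  1  1  1  1  1
  1  1  1  1  1  1  1  1  1  1  1  1  2  2  1  1  1  1  1  1  1  1  1  1  1  1  1  1  1  1  1  1
```

```bash
python3 -c "
from workcell import bot
print(bot.job_done())"
```

```text
the job is handed in; nothing more can be done
None
```

I handed the job in at about 23 s of the 72 s: the bar is across the case with its lug in the fork, and the pin is through fork and bar with its head seated, judged by contact force and height because the closed gripper blocked the last camera check.

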